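# Tip the relief valve into its cradle and close the keeper

### The job

Push the standing relief valve over so that it tips lengthwise into the rubber-lined saddle of the blue cradle and lies level there, then flip the yellow keeper bar over its barrel and press it fully down onto its rest. Work by pushing with the fingers only: never pick the valve up, and leave the other things on the bench where they are.

Things in the scene. Friction and masses are not known exactly. Their poses are not given: they have to be found in the camera images.
- cradle: Blue steel cradle fixed to the bench. Origin: bench level, where the valve stands. Local +x: the way the valve is to be laid (roughly to the robot's left); +y: keeper hinge side (roughly towards the robot). Plate 12 mm thick, x -55 to 205, y -62 to 62 mm. Strips 10 mm high on the plate behind the valve (x -50 to -42) and at both sides (|y| 44 to 52, x -50 to 55).
- saddle (a point): Centre of the cradle's black rubber V saddle, at bench level: cradle x = 115, y = 0 mm. The saddle runs from x = 80 to 150, its sides reach 40 mm above the bench; the barrel lies in it with its axis 48 mm above the bench and its top at 73 mm.
- valve: Loose relief valve, 0.5 to 0.9 kg, standing on the cradle plate (underside 12 mm above the bench), within 5 mm of the cradle's origin and 0.09 rad of its heading. Origin: centre of underside, z up its axis, x as the cradle's. Steel base flange 72 x 72 x 12 mm; silvery barrel 50 mm diameter to 120 mm above the underside; brass cap 32 mm diameter from 120 to 160 mm.
- valve_cap (a point): Centre of the brass cap's end face, on the valve's axis, 160 mm from the underside. Pushed here in the cradle's +x the valve tips about its flange's edge, 36 mm ahead of the axis, passes its balance before 50 degrees and falls into the saddle, its cap end then about 196 mm ahead of the cradle's origin.
- valve_outlet (a point): Centre of the end face of the valve's side outlet, a stub with a disc of 36 mm diameter, on the valve's -x side, 55 mm above the underside and 52 mm from the axis. It points up once the valve lies in the saddle (about 100 mm above the bench, at cradle x = 91 mm).
- keeper (a joint): Angle of the yellow keeper bar, rad: 0 closed (level across the saddle, on its rest post), 1.57 straight up, starts leaning outwards at 1.65 to 1.95, stop at 2.2. Stiff hinge (about 0.15 N m): the bar stays about where it is left, so push it all the way down. Bar 24 mm wide (cradle x 124 to 148), 8 mm thick. Closed: y 56 to -54, top 83 mm above the bench, 2 mm over the barrel.
- keeper_hinge (a point): Middle of the keeper's hinge axis, which runs along the cradle's x: cradle x = 136, y = 56 mm, 79 mm above the bench, on a post. The steel rest post for the bar's free end stands across from it at x = 136, y = -50 mm, 75 mm high.
- keeper_tip (a point): Middle of the keeper bar's free end (red patch beside it), 110 mm from the hinge axis.
- green_can: Green tin, 72 mm diameter, 95 mm high, upright; leave alone. Origin: centre of its underside.
- red_jar: Jar with a red label and white cap, 54 mm diameter, 75 mm high, upright; leave alone. Origin: centre of its underside.
- white_bottle: White bottle with a grey cap, 56 mm diameter, 100 mm high, upright; leave alone. Origin: centre of its underside.
- screwdriver: Screwdriver with a yellow handle lying on the bench; leave alone. Origin near its middle, x along it to the tip.
- wrench: Steel wrench lying on the bench; leave alone. Origin near its middle, x along it.
- hammer: Hammer with a wooden handle lying at the far side of the bench; leave alone. Origin near its middle, x along it to the head.
- flange_ring: Dark steel ring, 90 mm outside, 48 mm inside, 16 mm high, lying flat; leave alone. Origin: centre of its underside.

How it is judged:
On the way, in this order (a step that is already met when the one before it is completed fails the run):
1. the valve lies level in the cradle's saddle, cap end away from where it stood (angle between valve's own z axis and vertical between 1.45 and 1.7 rad and x of valve_cap in the frame of cradle between 0.165 and 0.235 m and y of valve_cap in the frame of cradle between -0.012 and 0.012 m and y of valve in the frame of cradle between -0.016 and 0.016 m and z of valve_cap in the frame of cradle between 0.036 and 0.06 m), for 0.2 s.
2. the keeper bar is fully down over the valve (value of joint keeper below 0.08 rad), for 0.2 s.
At the end, for the whole second after the job is handed in: The valve lies at rest in the saddle: axis within 0.12 rad of level, cap end 165 to 235 mm ahead of the cradle's origin, within 12 mm of the centre line and 36 to 60 mm above the bench, base within 16 mm of the centre line; the keeper is below 0.08 rad (all of step 1 and value of joint keeper below 0.08 rad and linear speed of valve below 0.02 m/s); the robot touches nothing.
It fails at once if the valve is lifted (its underside's centre more than 75 mm above the bench; tipping raises it to 48 mm) (height (world z) of valve above 0.075 m).
It fails at once if one of the other things on the bench (can, jar, bottle, tools, ring) is moved by more than 25 mm (distance of any of green_can, red_jar, white_bottle, screwdriver, wrench, hammer, flange_ring from where it was at the start of the episode above 0.025 m).
It also fails if it takes over 51 s, if anything falls off the work surface, if the arm or the gripper's body presses on something with over 40 N, if the wrist force passes 120 N, or if a joint passes its speed limit or range.

### The arm

A 6-joint arm with a two-finger parallel gripper is mounted at the origin on the work surface. World frame = base frame: x ahead of the robot, y to its left, z up, the work surface at z = 0. Lengths are in m, angles in rad, forces in N, time in s.
With the tool pointing down it reaches from about 0.4 to 0.925 m from the base axis. Payload 3.4 kg.
Tool frame: the origin (TCP) lies on the centre line of the jaws, within the pads' length; the fingertips stand 14 mm ahead of it and the grasp point (between the pads) lies 5 mm behind it; z points along the fingers, y is the line along which they close (so a half turn about z gives the same grasp; the last joint's range is limited). The gripper opens to 85 mm and grips with 20 to 120 N. Pads are 22 mm wide; open, the fingers measure 114 mm over their backs; the gripper's body (76 mm by 85 mm) begins 54 mm behind the grasp point. The pads swing forward as they close: fully open they stand 13 mm farther back than shut.
Start: joints at [-0.073, 0.307, 1.506, -0, 1.328, -0.073], TCP at [0.575, -0, 0.245] pointing down, gripper open.
Joint ranges: [-3.12, 3.12], [-1.05, 2.28], [0.14, 2.33], [-1.42, 4.57], [0.1, 2.73], [-2.68, 2.68]. Speed limits (rad/s): [2.57, 2.57, 3.14, 3.14, 3.14, 3.14].

### API

Orientations are given as [roll, pitch, yaw] about the fixed x, y, z axes, in that order (R = Rz(yaw) Ry(pitch) Rx(roll)).
In Python, from station import bot gives the robot as it stands. The module is installed in compiled form; this text tells all that it offers.
- The arm moves only by the shell command python3 -m crank 'ROWS' [FORCE]. ROWS is JSON, one flat list of numbers, 5 for each row, row after row: the opening, from 0 (shut) to 1 (fully open), then the shift along the tool's x, y, z normalised to -1 to 1, where 1 is 0.02 m, then the turn about the tool's z normalised to -1 to 1, where 1 is 0.1 rad. In form: [gripper, x, y, z, roll, gripper, x, y, z, roll, ...]. A call has exactly 8 rows; each row shifts and turns the commanded pose from where the row before left it, along the tool's axes as they then stand; what a row does not reach is not made up. A row lasts 1/12 s, in which the tool goes at most 41.7 mm and 7.16 degrees, less where a joint would pass 70% of its speed; a pose out of reach is approached as far as the arm can. A call with a number of a shift or a turn outside -1 to 1 is refused whole. A call with a gripper value outside its range is refused whole. The fingers move at their own pace and stop on an object; FORCE is the grip in N (left out, the last holds). Time passes only in rows, so rows that do not move let the fingers close, or fill a call up. It gives the time, the measured TCP pose, the force, the opening and the grip force at its end, in the units of the state.
- bot.observe(): the state, without advancing time (a new reading comes with each control period).
- bot.camera(name): name is "scene" or "side" or "wrist"; returns a dict with "pixels" (400x640x3 uint8, red, green, blue), "range_z" (400x640 float32, m along the optical axis (not along the pixel's ray), 0 where there is no reading), "fx", "fy", "cx", "cy" (pixels), "eye" and "orientation" of the camera in the world. Camera axes: x right, y down, z forward; pixel columns grow to the right and rows downward; lengths in m; the calibration is good to about 2 mm. A picture is of the moment at which its call begins.
- bot.finish_job(): hands the job in; it is judged then, once.
The state is a dict: "time_s": time; "joint_positions": joint angles; "qd": joint speeds; "joint_torque": joint torques, N m; "tool_pos": TCP position; "eef_rot": TCP orientation; "contact_force": force on the tool from outside, world axes, zero at the start; "torque": the same for the moment, N m; "gripper_width": finger opening in m; "gripper_force": force on a finger pad.
Only numpy, scipy, OpenCV 4.12 (cv2) and the standard library are available. Lean on these libraries where they do the work, as an engineer would, in place of code of your own. Each camera call takes 0.05 s, during which the arm holds its last target. There are 200 camera calls.

## Working session

There is one attempt and no reset: what is moved stays moved. The work goes in short steps, Python scripts to look and compute and a shell command to move; the robot and the scene stay as the last step left them, time stands still between calls to the robot, and variables do not carry over. Pictures are saved under pics/ and viewed, at most 12 in all, crops included, and the job is handed in when it is done.

```bash
mkdir -p pics; cat > h.py <<'E'
import numpy as np,cv2
from station import bot
from scipy.spatial.transform import Rotation as R
def cam(n):
    c=bot.camera(n)
    return c
def world(c):
    o=np.array(c["orientation"],float)
    M=o if o.shape==(3,3) else (R.from_quat(o).as_matrix() if o.size==4 else R.from_euler('xyz',o).as_matrix())
    z=c["range_z"];v,u=np.mgrid[:400,:640]
    P=np.stack([(u-c["cx"])/c["fx"]*z,(v-c["cy"])/c["fy"]*z,z],-1)
    return P@M.T+np.array(c["eye"])
def save(c,f): cv2.imwrite(f,cv2.cvtColor(c["pixels"],cv2.COLOR_RGB2BGR))
E
python3 - <<'E'
from h import *
for n in("scene","side"):
    c=cam(n);save(c,f"pics/{n}0.png");print(n,c["eye"],c["orientation"],c["fx"]);np.save(f"{n}W.npy",world(c))
print(bot.observe())
E
```

```text
scene [ 1.09638991 -0.78344811  0.95230275] [-2.32542764  0.00889576  0.58306241] 377.6950149781675
side [0.2048335  1.24265834 1.00189259] [-2.15326660e+00 -1.13739210e-03 -2.84688506e+00] 503.6789027343544
{'time_s': 0.1, 'joint_positions': array([-7.34970226e-02,  3.07485079e-01,  1.50755300e+00, -1.14225180e-05,
        1.32843841e+00, -7.34839014e-02]), 'qd': array([-1.34786980e-03, -1.44115150e-03, -2.61218124e-03, -8.30791749e-04,
        2.34096973e-05,  1.90418571e-05]), 'joint_torque': array([ 4.70438190e-04, -4.58528459e+01, -2.52607870e+01, -1.75910814e-04,
        5.54533050e-03,  5.92343241e-08]), 'tool_pos': array([5.74379418e-01, 1.89092400e-05, 2.44476801e-01]), 'eef_rot': array([-3.13971309e+00, -1.27253539e-04,  1.57078584e+00]), 'contact_force': array([-0.02004725,  0.14125561, -0.42985031]), 'torque': array([ 0.04145447, -0.0169588 ,  0.01208965]), 'gripper_force': 0.0, 'gripper_width': 0.08539504997421649}
```

View pics/scene0.png

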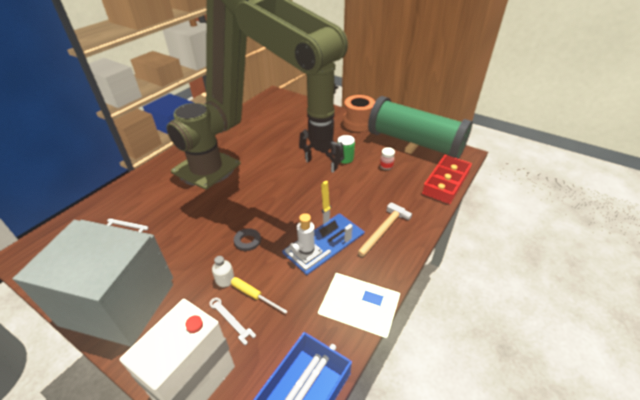

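View pics/side0.png

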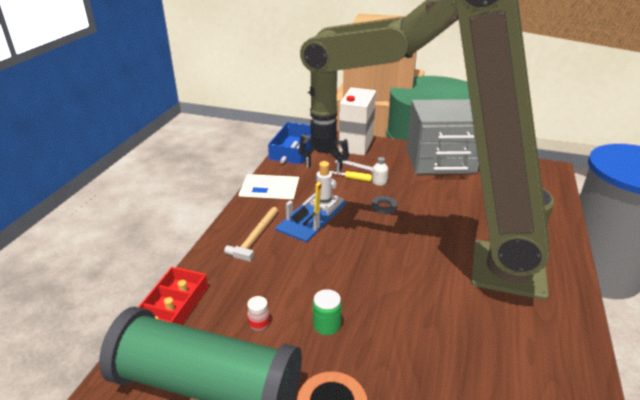

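Scene view: the valve stands at about (305,238) with its cap at (305,219), the blue plate spans (285–363, 218–270), and the keeper is upright at (326,195). Side view: cap at (324,168), keeper at (318,205). Next I'll measure the cradle from its blue pixels.

```bash
cat > m.py <<'E'
from h import *
allb=[];allw=[]
for n in("scene","side"):
    im=cv2.imread(f"pics/{n}0.png");W=np.load(f"{n}W.npy");H=cv2.cvtColor(im,cv2.COLOR_BGR2HSV)
    near=(W[...,0]>.35)&(W[...,0]<.95)&(W[...,1]>-.4)&(W[...,1]<.3)
    b=near&(H[...,0]>100)&(H[...,0]<125)&(H[...,1]>150)&(W[...,2]>0.004)&(W[...,2]<.02)
    k,l,s,ce=cv2.connectedComponentsWithStats(cv2.dilate(b.astype(np.uint8),np.ones((9,9))))
    # component nearest cap pixel
    for i in range(1,k):
        m=b&(l==i)
        if m.sum()>100:
            p=W[m];print(n,i,m.sum(),ce[i],cv2.minAreaRect(p[:,:2].astype(np.float32)),np.median(p[:,2])); allb.append(p)
    y=near&(H[...,0]>10)&(H[...,0]<32)&(H[...,1]>150)&(W[...,2]>.06)
    k,l,s,ce=cv2.connectedComponentsWithStats(y.astype(np.uint8))
    for i in range(1,k):
        if s[i,4]>15:
            p=W[l==i]; top=p[p[:,2]>p[:,2].max()-.012]
            print(n,'yel',s[i],p.mean(0).round(3),'top',top.mean(0).round(4),p[:,2].min().round(3),p[:,2].max().round(3))
    big=cv2.resize(im[180:280,270:380] if n=="scene" else im[150:245,265:355],None,fx=5,fy=5,interpolation=cv2.INTER_CUBIC)
    allw.append(cv2.resize(big,(400,400)))
cv2.imwrite("pics/crop0.png",np.hstack(allw))
E
python3 m.py
```

```text
scene yel [322 181   9  30 187] [ 0.598 -0.01   0.136] top [ 0.5934 -0.0076  0.1847] 0.077 0.19
scene yel [300 216  11  13  34] [ 0.627 -0.163  0.158] top [ 0.6261 -0.1612  0.1648] 0.139 0.17
side 2 608 [308.88414309 221.56006407] ((0.6372605562210083, -0.07458651065826416), (0.2550255060195923, 0.11971823871135712), 74.4353256225586) 0.01575222787555186
side yel [320 162   9  12  70] [ 0.615 -0.146  0.161] top [ 0.613  -0.1473  0.1723] 0.141 0.18
side yel [315 183   6  30 107] [ 0.595 -0.003  0.14 ] top [ 0.5922 -0.0013  0.1878] 0.085 0.193
```

View pics/crop0.png

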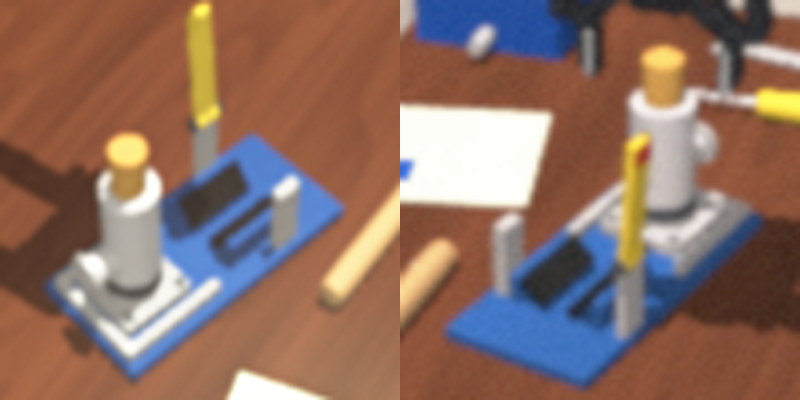

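Left half of the crop (scene): plate corners at (48,285), (130,360), (342,208), (252,133), cap face at (127,142), keeper tip at (200,8). Right half (side): plate corners at (445,328), (585,375), (762,215), cap at (663,57), keeper tip at (637,140). I'll fit the pose from these points.

```bash
cat > fit.py <<'E'
from h import *
from scipy.optimize import least_squares
C={n:bot.camera(n) for n in("scene","side")}
def ray(n,u,v,z):
    c=C[n];M=R.from_euler('xyz',c["orientation"]).as_matrix();d=M@[(u-c["cx"])/c["fx"],(v-c["cy"])/c["fy"],1];e=np.array(c["eye"]);return (e+d*(z-e[2])/d[2])
cs=lambda x,y:("scene",270+x/3.636-.5,180+y/4-.5)
cd=lambda x,y:("side",265+(x-400)/4.444-.5,150+y/4.21-.5)
L=[(cs(48,285),(-55,62)),(cs(130,361),(-55,-62)),(cs(342,208),(205,-62)),(cs(252,133),(205,62)),(cd(445,328),(205,-62)),(cd(585,375),(205,62)),(cd(762,215),(-55,62))]
W=np.array([ray(*a,.012)[:2] for a,_ in L]);Q=np.array([b for _,b in L])/1e3
f=lambda p:Q@np.array([[np.cos(p[2]),np.sin(p[2])],[-np.sin(p[2]),np.cos(p[2])]])+p[:2]
s=least_squares(lambda p:(f(p)-W).ravel(),[.617,-.147,1.3]);p=s.x
print("cradle",p,"resid mm",((f(p)-W)*1e3).round(1).tolist())
c,sn=np.cos(p[2]),np.sin(p[2])
loc=lambda q:(np.array([[c,sn],[-sn,c]])@(q[:2]-p[:2])).round(4)
for nm,a in(("scene",cs(127,142)),("side",cd(663,57))):
    q=ray(*a,.172);print("cap",nm,q,loc(q))
for nm,a in(("scene",cs(200,8)),("side",cd(637,140))):
    for z in (.18,.185,.19):
        q=ray(*a,z);print("tip",nm,q,loc(q))
E
python3 fit.py
```

```text
cradle [ 0.62007532 -0.15762663  1.31089924] resid mm [[-5.4, -2.2], [9.4, -11.4], [2.7, 0.2], [0.9, -0.4], [-0.6, 2.1], [-3.3, 8.0], [-3.7, 3.8]]
cap scene [ 0.6142497  -0.14928539  0.172     ] [0.0066 0.0078]
cap side [ 0.62157855 -0.16208321  0.172     ] [-0.0039 -0.0026]
tip scene [0.58492979 0.00493023 0.18      ] [0.1481 0.0757]
tip scene [ 5.88241060e-01 -1.73843979e-04  1.85000000e-01] [0.144  0.0712]
tip scene [ 0.59155233 -0.00527792  0.19      ] [0.1399 0.0667]
tip side [ 0.59946417 -0.02475553  0.18      ] [0.1231 0.0541]
tip side [ 0.59706343 -0.0170452   0.185     ] [0.1299 0.0584]
tip side [ 0.59466269 -0.00933486  0.19      ] [0.1368 0.0627]
```

```bash
python3 - <<'E'
from h import *
c=cam("wrist");save(c,"pics/w0.png");np.save("wristW.npy",world(c));print(c["eye"],c["orientation"],c["fx"],c["cx"],c["cy"])
a=[]
for n,(y0,y1,x0,x1) in(("scene",(210,280,275,370)),("side",(190,245,268,352))):
    a.append(cv2.resize(cv2.imread(f"pics/{n}0.png")[y0:y1,x0:x1],(700,290),interpolation=cv2.INTER_CUBIC))
cv2.imwrite("pics/crop1.png",np.vstack(a))
E
```

```text
[0.57435655 0.08043796 0.37259763] [ 2.82223170e+00  8.06330570e-04 -5.91627816e-04] 306.2593234823049 324.68060157551946 197.86276428514054
```

View pics/w0.png

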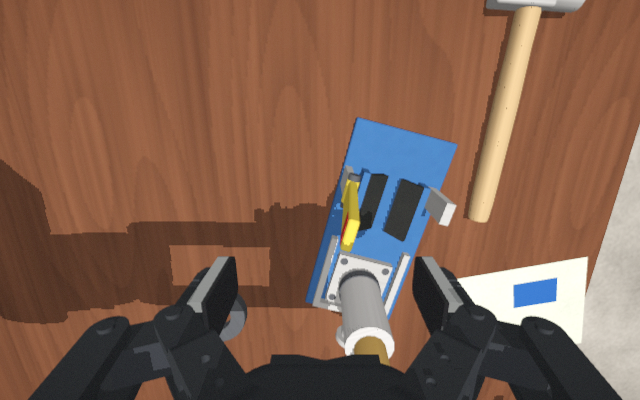

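View pics/crop1.png

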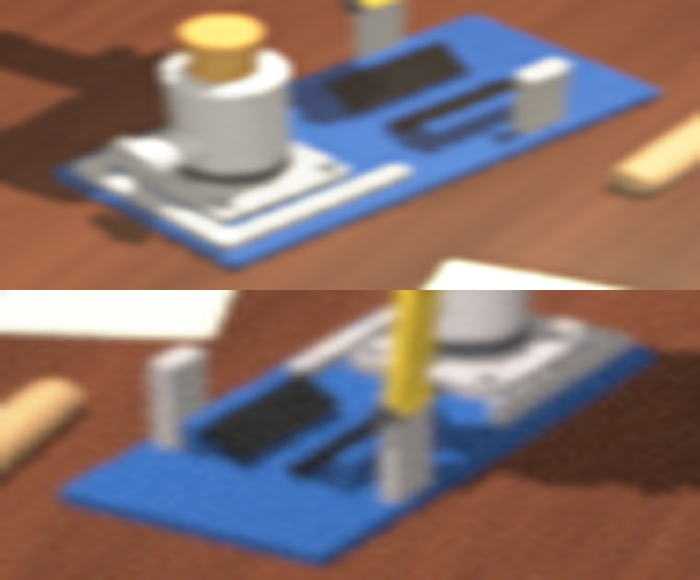

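Wrist view: plate corners at (358,118), (456,144) and (307,303), and the keeper tip near (347,245). The second crop confirms the scene and side corners. I'll refit with the wrist points included.

```bash
cat >> fit.py <<'E'
print('---')
C["wrist"]=bot.camera("wrist")
e=lambda x,y:("scene",275+x/7.368-.5,210+y/4.143-.5)
d=lambda x,y:("side",268+x/8.333-.5,190+(y-290)/5.273-.5)
w=lambda x,y:("wrist",x,y)
L=[(e(60,170),(-55,62)),(e(228,254),(-55,-62)),(e(660,92),(205,-62)),(e(478,14),(205,62)),(d(60,492),(205,-62)),(d(320,556),(205,62)),(d(655,350),(-55,62)),(w(358,118),(205,62)),(w(456,144),(205,-62)),(w(307,303),(-55,62))]
W=np.array([ray(*a,.012)[:2] for a,_ in L]);Q=np.array([b for _,b in L])/1e3
for (a,b),q in zip(L,W): print(a[0],b,q.round(4))
s=least_squares(lambda p:(f(p)-W).ravel(),[.617,-.147,1.3],loss='soft_l1',f_scale=.003);p=s.x
print("cradle",p,"resid mm",((f(p)-W)*1e3).round(1).tolist())
c,sn=np.cos(p[2]),np.sin(p[2])
for a in(cs(127,142),cd(663,57)): print("cap",loc(ray(*a,.172)))
for a in(cs(200,8),cd(637,140),w(347,243)): print("tip",loc(ray(*a,.185)))
c_=lambda x,y:(p[:2]+np.array([[c,-sn],[sn,c]])@[x,y]).round(4)
print("saddle",c_(.115,0),"hinge",c_(.136,.056),"rest",c_(.136,-.05))
E
python3 fit.py | sed -n '/---/,$p'
```

```text
---
scene (-55, 62) [ 0.5507 -0.192 ]
scene (-55, -62) [ 0.6593 -0.2183]
scene (205, -62) [0.7319 0.0245]
scene (205, 62) [0.614  0.0574]
side (205, -62) [0.7322 0.0244]
side (205, 62) [0.6146 0.0552]
side (-55, 62) [ 0.5487 -0.1969]
wrist (205, 62) [0.6126 0.0572]
wrist (205, -62) [0.7285 0.0275]
wrist (-55, 62) [ 0.5496 -0.194 ]
cradle [ 0.62170392 -0.15678798  1.31893542] resid mm [[-2.7, -2.6], [8.7, -7.2], [0.9, 1.8], [-1.3, -0.2], [0.6, 1.9], [-1.9, 1.9], [-0.8, 2.3], [0.2, 0.0], [4.3, -1.2], [-1.6, -0.6]]
cap [0.0054 0.0091]
cap [-0.0052 -0.0012]
tip [0.1433 0.0714]
tip [0.1292 0.0587]
tip [0.1302 0.0666]
saddle [ 0.6504 -0.0454] hinge [ 0.6014 -0.0111] rest [ 0.704  -0.0375]
```

```bash
python3 -m crank '[0.15,0,0,0,0.84, 0.15,0,0,0,0.84, 0.15,0,0,0,0.84, 0.15,-1,0.82,0,0, 0.15,-1,0.82,0,0, 0.15,-1,0.82,0,0, 0.15,-1,0.82,0,0, 0.15,-1,0.82,0,0]'; python3 -m crank '[0.15,-1,0,0,0, 0.15,-1,0,0,0, 0.15,-1,0,0,0, 0.15,-1,0,0,0, 0.15,-1,0,0,0, 0.15,-0.75,0,0,0, 0.15,0,0,0,0, 0.15,0,0,0,0]'
cat > w.py <<'E'
from h import *
o=bot.observe();d=o["tool_pos"][:2]-[.6217,-.1568];c,s=np.cos(1.319),np.sin(1.319)
print("t",o["time_s"],"cradle x,y,z",(d@[c,s]).round(4),(d@[-s,c]).round(4),o["tool_pos"][2].round(4),"rot",o["eef_rot"].round(3),"F",o["contact_force"].round(1),"w",o["gripper_width"])
E
python3 w.py; python3 -c "
from h import *
c=cam('wrist');save(c,'pics/w1.png');print(c['eye'],c['orientation'])"
```

```text
time_s: 1.07
tool_pos: [0.6299, -0.1183, 0.2454]
eef_rot: [3.141, -0.0, 1.319]
contact_force: [0.5, 1.3, 0.6]
gripper_width: 0.0127
gripper_force: 0.0
time_s: 1.73
tool_pos: [0.6007, -0.2291, 0.2452]
eef_rot: [-3.141, -0.001, 1.317]
contact_force: [-0.2, 0.4, -0.0]
gripper_width: 0.013
gripper_force: 0.0
t 1.7333 cradle x,y,z -0.0752 0.0024 0.2452 rot [-3.141e+00 -1.000e-03  1.317e+00] F [-0.2  0.4 -0. ] w 0.012967535593762906
[ 0.62051648 -0.15132422  0.37313704] [ 2.82295443e+00 -2.81172419e-04 -2.54274435e-01]
```

View pics/w1.png

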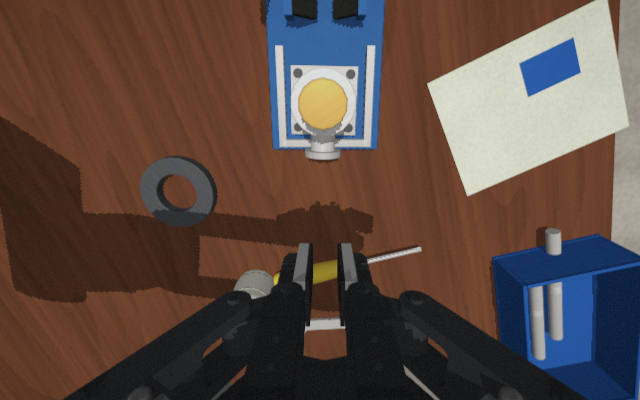

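Wrist view: the cap centre is at (322,103), the finger gap at (325,260), and the flange is square with the plate. I'm lined up to about 2 mm, so I'll descend and push.

```bash
python3 -m crank '[0.15,0,-0.08,1,0, 0.15,0,0,1,0, 0.15,0,0,1,0, 0.15,0,0,0.95,0, 0.15,0.6,0,0,0, 0.15,0.6,0,0,0, 0.15,0.3,0,0,0, 0.15,0.3,0,0,0]'; python3 w.py;  python3 -m crank '[0.15,0.3,0,0,0, 0.15,0.3,0,0,0, 0.15,0.3,0,0,0, 0.15,0.3,0,0,0, 0.15,0.3,0,0,0, 0.15,0.3,0,0,0, 0.15,0.3,0,0,0, 0.15,0.3,0,0,0]'; python3 w.py; python3 -c "
from h import *
c=cam('side');cv2.imwrite('pics/s1.png',cv2.resize(c['pixels'][120:260,240:400,::-1],(640,560)))"
```

```text
time_s: 2.45
tool_pos: [0.6098, -0.1918, 0.168]
eef_rot: [3.139, 0.0, 1.321]
contact_force: [-0.2, 0.6, 0.7]
gripper_width: 0.0128
gripper_force: 0.0
t 2.45 cradle x,y,z -0.0368 0.0029 0.168 rot [3.139 0.    1.321] F [-0.2  0.6  0.7] w 0.012772820726081453
time_s: 3.12
tool_pos: [0.6207, -0.1466, 0.1665]
eef_rot: [3.141, -0.0, 1.319]
contact_force: [1.0, -1.4, 2.3]
gripper_width: 0.0126
gripper_force: 1.2
t 3.1167 cradle x,y,z 0.0096 0.0036 0.1665 rot [ 3.141 -0.     1.319] F [ 1.  -1.4  2.3] w 0.01258171330488231
```

View pics/s1.png

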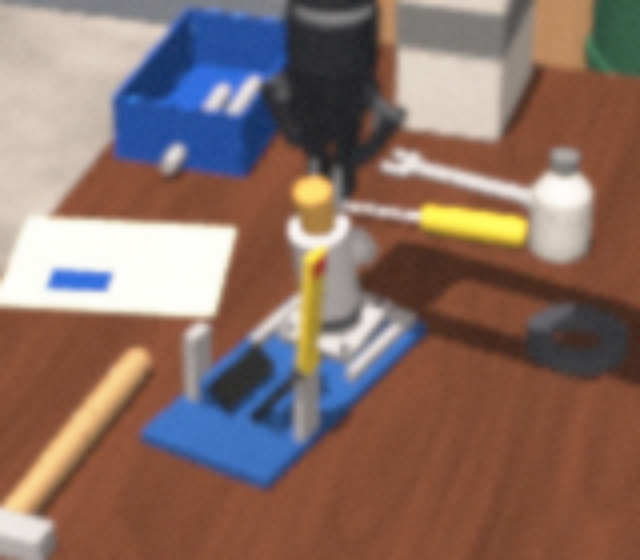

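The crop shows the valve tipping straight along the cradle: cap at (313,195), flange lifted at the rear. I'll keep pushing.

```bash
python3 -m crank '[0.15,0.3,0,0,0, 0.15,0.3,0,0,0, 0.15,0.3,0,0,0, 0.15,0.3,0,0,0, 0.15,0.3,0,0,0, 0.15,0.3,0,0,0, 0.15,0.3,0,0,0, 0.15,0.3,0,0,0]'; python3 w.py;  python3 -m crank '[0.15,0.3,0,0,0, 0.15,0.3,0,0,0, 0.15,0.3,0,0,0, 0.15,0.3,0,0,0, 0.15,0.3,0,0,0, 0.15,0.3,0,0,0, 0.15,0,0,0,0, 0.15,0,0,0,0]'; python3 w.py; python3 -c "
from h import *
c=cam('side');cv2.imwrite('pics/s2.png',cv2.resize(c['pixels'][120:260,240:400,::-1],(640,560)))"
```

```text
time_s: 3.83
tool_pos: [0.6318, -0.0995, 0.1659]
eef_rot: [-3.14, -0.0, 1.319]
contact_force: [-0.1, -0.8, 0.6]
gripper_width: 0.0124
gripper_force: 0.2
t 3.8333 cradle x,y,z 0.058 0.0045 0.1659 rot [-3.14  -0.     1.319] F [-0.1 -0.8  0.6] w 0.012378993258346998
time_s: 4.5
tool_pos: [0.6412, -0.0652, 0.1663]
eef_rot: [3.142, 0.0, 1.32]
contact_force: [-0.2, 0.3, 0.9]
gripper_width: 0.0129
gripper_force: 0.0
t 4.5 cradle x,y,z 0.0936 0.0039 0.1663 rot [3.142 0.    1.32 ] F [-0.2  0.3  0.9] w 0.01285715285724275
```

View pics/s2.png

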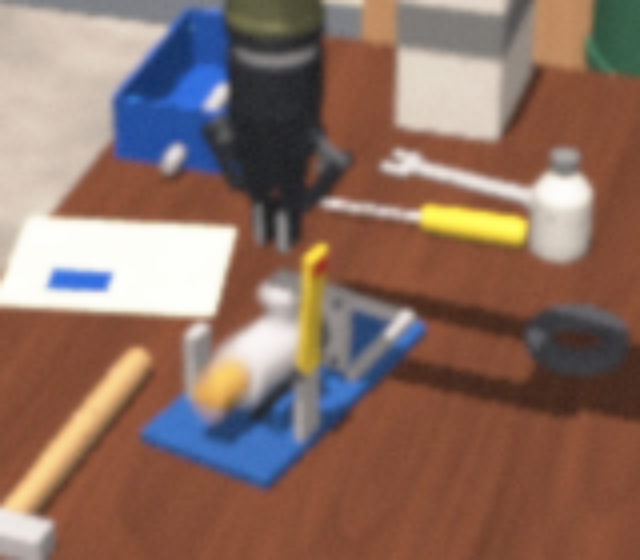

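The valve now lies in the saddle with its cap at (215,395) in the crop and the outlet up at (280,292). I'll check the cap from the image and raise the arm, move round to the outer side of the keeper, and lower.

```bash
python3 -m crank '[0,0,0,-1,0, 0,0,0,-1,0, 0,0,0,-1,0, 0,0.52,-1,0,0, 0,0.52,-1,0,0, 0,0.52,-1,0,0, 0,0.54,-1,0,0, 0,0,-1,0,0]'; python3 -m crank '[0,0,-1,0,0, 0,0,-0.4,0,0, 0,0,0,0,0, 0,0,0,1,0, 0,0,0,1,0, 0,0,0,1,0, 0,0,0,0,0, 0,0,0,0,0]'; python3 w.py; python3 - <<'E'
from h import *
c=cam('scene');save(c,'pics/sc3.png')
W=world(c);H=cv2.cvtColor(c['pixels'],cv2.COLOR_RGB2HSV)
d=W[...,:2]-[.6217,-.1568];cc,s=np.cos(1.319),np.sin(1.319);x=d@[cc,s];y=d@[-s,cc]
m=(H[...,0]>10)&(H[...,0]<32)&(H[...,1]>110)&(x>.14)&(x<.22)&(abs(y)<.04)&(W[...,2]>.02)&(W[...,2]<.09)
print("cap px",m.sum(),"x",x[m].min(),x[m].max(),"y",y[m].min(),y[m].max(),"z",W[m][:,2].min(),W[m][:,2].max(),W[m].mean(0))
cv2.imwrite('pics/sc3c.png',cv2.resize(c['pixels'][170:280,260:390,::-1],(650,550)))
E
```

```text
time_s: 5.22
tool_pos: [0.5542, 0.0013, 0.2264]
eef_rot: [3.141, -0.001, 1.319]
contact_force: [0.3, 1.1, -0.2]
gripper_width: -0.0001
gripper_force: 0.0
time_s: 5.88
tool_pos: [0.5281, 0.0065, 0.1655]
eef_rot: [-3.14, 0.0, 1.318]
contact_force: [0.1, -0.2, 0.3]
gripper_width: 0.0001
gripper_force: 0.0
t 5.8833 cradle x,y,z 0.1348 0.1313 0.1655 rot [-3.14   0.     1.318] F [ 0.1 -0.2  0.3] w 6.564014882842498e-05
cap px 65 x 0.16725249588696964 0.2029511315832783 y -0.013241362033710825 0.015041528382985832 z 0.041640797109969596 0.06496101066305571 [0.67117139 0.021625   0.05791824]
```

View pics/sc3c.png

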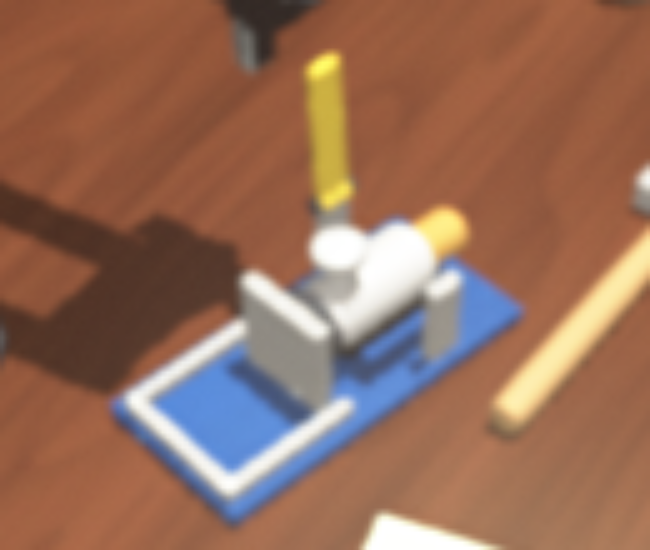

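The valve lies level and centred, with its cap end near cradle x=0.20 and its axis about 48 mm high. The keeper stands at (325,130) with the gripper outside it at (250,50). I'll push it over.

```bash
python3 -m crank '[0,0,0.6,0,0, 0,0,0.6,0,0, 0,0,0.6,0,0, 0,0,0.6,0,0, 0,0,0.6,0,0, 0,0,0.6,0,0, 0,0,0.6,0,0, 0,0,0.6,0,0]'; python3 w.py; python3 -m crank '[0,0,0.5,0.1,0, 0,0,0.5,0.15,0, 0,0,0.4,0.25,0, 0,0,0.4,0.3,0, 0,0,0.4,0.35,0, 0,0,0.3,0.4,0, 0,0,0.2,0.4,0, 0,0,0,0,0]'; python3 w.py; python3 -c "
from h import *
c=cam('scene');cv2.imwrite('pics/sc4c.png',cv2.resize(c['pixels'][150:270,260:390,::-1],(650,600)))"
```

```text
time_s: 6.6
tool_pos: [0.6215, -0.0172, 0.1661]
eef_rot: [-3.14, 0.0, 1.319]
contact_force: [-1.4, 0.9, -0.3]
gripper_width: 0.0001
gripper_force: 0.8
t 6.6 cradle x,y,z 0.1351 0.035 0.1661 rot [-3.14   0.     1.319] F [-1.4  0.9 -0.3] w 5.654320546629448e-05
time_s: 7.27
tool_pos: [0.6731, -0.0306, 0.1249]
eef_rot: [-3.14, 0.0, 1.319]
contact_force: [0.2, -0.4, -0.2]
gripper_width: 0.0002
gripper_force: 0.0
t 7.2667 cradle x,y,z 0.135 -0.0183 0.1249 rot [-3.14   0.     1.319] F [ 0.2 -0.4 -0.2] w 0.0001538565162735022
```

View pics/sc4c.png

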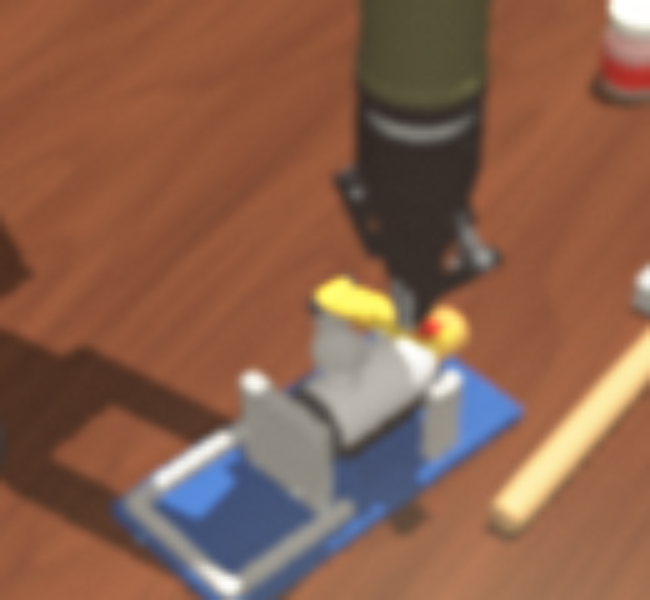

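The keeper is bent over the barrel, its red tip at (430,328) with the fingers on top of it. I'll press down in small steps and watch the force.

```bash
python3 -m crank '[0,0,0.1,0.2,0, 0,0,0.1,0.2,0, 0,0,0.1,0.2,0, 0,0,0.1,0.2,0, 0,0,0,0.2,0, 0,0,0,0.15,0, 0,0,0,0.1,0, 0,0,0,0,0]'; python3 w.py
```

```text
time_s: 7.98
tool_pos: [0.6805, -0.0324, 0.1018]
eef_rot: [-3.141, 0.0, 1.319]
contact_force: [0.9, 0.3, -0.7]
gripper_width: 0.0001
gripper_force: 0.0
t 7.9833 cradle x,y,z 0.1351 -0.026 0.1018 rot [-3.141  0.     1.319] F [ 0.9  0.3 -0.7] w 6.318739609243849e-05
```

```bash
python3 -m crank '[0,0,0,0.1,0, 0,0,0,0.1,0, 0,0,0,0,0, 0,0,0,0,0, 0,0,0,0,0, 0,0,0,0,0, 0,0,0,0,0, 0,0,0,0,0]'; python3 w.py
```

```text
time_s: 8.65
tool_pos: [0.6806, -0.0323, 0.0983]
eef_rot: [-3.142, 0.0, 1.319]
contact_force: [-0.4, -0.6, 0.1]
gripper_width: -0.0002
gripper_force: 0.0
t 8.65 cradle x,y,z 0.1352 -0.0261 0.0983 rot [-3.142  0.     1.319] F [-0.4 -0.6  0.1] w -0.00023095983838172384
```

```bash
python3 -m crank '[0,0,0,0.1,0, 0,0,0,0,0, 0,0,0,0.05,0, 0,0,0,0,0, 0,0,0,0,0, 0,0,0,0,0, 0,0,0,0,0, 0,0,0,0,0]'; python3 w.py; python3 -m crank '[0,0,0,0.1,0, 0,0,0,0,0, 0,0,0,0,0, 0,0,0,0,0, 0,0,0,0,0, 0,0,0,0,0, 0,0,0,0,0, 0,0,0,0,0]'; python3 w.py
```

```text
time_s: 9.32
tool_pos: [0.681, -0.0324, 0.097]
eef_rot: [3.14, -0.0, 1.319]
contact_force: [-2.8, -0.0, 8.0]
gripper_width: 0.0003
gripper_force: 4.2
t 9.3167 cradle x,y,z 0.1352 -0.0264 0.097 rot [ 3.14  -0.     1.319] F [-2.8 -0.   8. ] w 0.00033169109610574576
time_s: 9.98
tool_pos: [0.681, -0.0324, 0.0968]
eef_rot: [3.139, -0.0, 1.319]
contact_force: [-5.5, 0.7, 17.2]
gripper_width: 0.0003
gripper_force: 8.4
t 9.9833 cradle x,y,z 0.1352 -0.0264 0.0968 rot [ 3.139 -0.     1.319] F [-5.5  0.7 17.2] w 0.0002540090308886686
```

The fingers meet a firm stop at a fingertip height of 83 mm, which is the bar's closed height. I'll lift off and check.

```bash
python3 -m crank '[0,0,0,-0.3,0, 0,0,0,-1,0, 0,0,0,-1,0, 0,0,0,-1,0, 0,0,0,-1,0, 0,0,0,-1,0, 0,0,0,-1,0, 0,0,0,0,0]'; python3 -m crank '[0,-1,0,0,0, 0,-1,0,0,0, 0,-1,0,0,0, 0,-1,0,0,0, 0,-1,0,0,0, 0,0,0,0,0, 0,0,0,0,0, 0,0,0,0,0]'; python3 w.py; python3 - <<'E'
from h import *
cc,s=np.cos(1.319),np.sin(1.319);ims=[]
for n,(a,b,e,f) in(("scene",(190,270,270,380)),("side",(160,240,265,355))):
    c=cam(n);W=world(c);H=cv2.cvtColor(c['pixels'],cv2.COLOR_RGB2HSV);d=W[...,:2]-[.6217,-.1568];x=d@[cc,s];y=d@[-s,cc]
    m=(H[...,0]>22)&(H[...,0]<32)&(H[...,1]>110)&(x>.11)&(x<.16)&(abs(y)<.07)&(W[...,2]>.05)
    print(n,m.sum(),"slope",np.polyfit(y[m],W[m][:,2],1),"y",y[m].min(),y[m].max(),"z",np.percentile(W[m][:,2],[5,50,95]))
    ims.append(cv2.resize(c['pixels'][a:b,e:f,::-1],(400,300),interpolation=cv2.INTER_CUBIC))
cv2.imwrite("pics/fin.png",np.hstack(ims))
E
```

```text
time_s: 10.65
tool_pos: [0.6833, -0.0327, 0.2241]
eef_rot: [3.133, -0.001, 1.319]
contact_force: [1.0, 0.2, 0.6]
gripper_width: 0.0
gripper_force: 0.0
time_s: 11.32
tool_pos: [0.6556, -0.1288, 0.2185]
eef_rot: [-3.14, -0.001, 1.318]
contact_force: [-0.1, 0.6, -0.0]
gripper_width: -0.0002
gripper_force: 0.0
t 11.3167 cradle x,y,z 0.0356 -0.0258 0.2185 rot [-3.140e+00 -1.000e-03  1.318e+00] F [-0.1  0.6 -0. ] w -0.00015116583636779604
scene 172 slope [0.00860184 0.08154133] y -0.05324948522150365 0.061510974274071775 z [0.0771508  0.08185571 0.0850112 ]
side 142 slope [0.01818496 0.08598833] y -0.033866758062407805 0.06556566069804998 z [0.08054735 0.08657362 0.09034742]
```

View pics/fin.png

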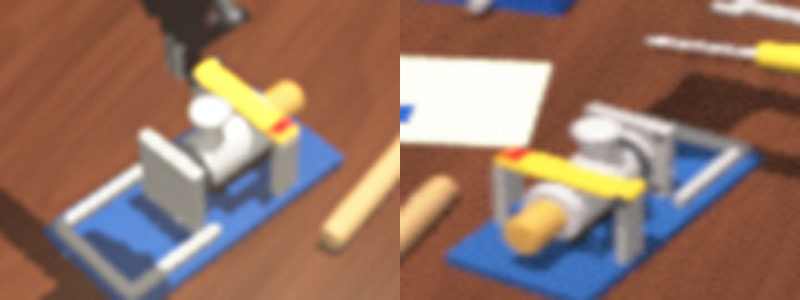

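The keeper lies level on its rest post at (283,130), with a slope of about 0.01, over a level valve, and the gripper is clear of everything. I'm handing the job in.

```bash
python3 -c "
from station import bot
print(bot.finish_job())"
```

```text
the job is handed in; nothing more can be done
None
```

The valve lies level in the saddle with the keeper pressed fully down on its rest post, and I handed the job in at about 11 s of the 51 s allowed; the hand-in returned no verdict.

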